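Undo a desk fan's spinner cap of unknown thread hand

TASK

The desk fan is being taken apart for cleaning. First put its loose pull knob into the mug so that it is not lost: lower it gently until it stands on the bottom, and only then let go. Then undo the spinner cap in the middle of the fan blades - nobody knows whether its thread is right- or left-handed, so find out by trying - screw it off, lift it, and finish while still holding it, level and still, straight above the hub, at least 8 cm up, touching nothing but the fingers.

Things in the scene. Friction and masses are not known exactly. Their poses are not given: they have to be found in the camera images.
- swing_knob: The fan's loose pull knob: black plastic, 50 mm tall, round, standing upright on its flat 23 mm foot on the desk; rounded head 29 mm in diameter at 38 mm height, waist 21 mm in diameter between 12 and 22 mm height; 25 g. Origin: centre of the foot's underside, z up along the knob.
- knob_mid (a point): Point on the knob's axis 25 mm above its foot (mid-height).
- mug: Big white ceramic mug, 100 mm across outside at the rim, 85 mm tall, loose, 0.35 kg; see point mug_in for its inside. Origin: centre of the underside, z up; the handle points along its +y.
- mug_in (a point): Centre of the mug's inner floor. The rim is 80 mm above it; the inside is 92 mm across at the rim.
- fan: Grey desk fan, fixed on the desk on a round foot 156 mm across, its head tilted up to face the ceiling, front guard off. Head 200 mm across, rim 112 mm high; tilt pivots at its +y and -y sides, to 125 mm from the axis, 110 mm high. Hub 54 mm across, its face 118 mm high; five white blades below that level. The rotor cannot turn. Origin: centre of the foot's underside, z up.
- fan_hub (a point): Centre of the hub's face, 118 mm above the desk, on the cap's axis. The boss that carries the cap's thread stands 16 mm tall on it.
- spinner_cap: Black ribbed spinner cap, screwed down on the hub: round, 42 mm in diameter, 30 mm tall, underside open, 30 g; a light bar 28 mm long across its top shows how it turns. Origin: centre of its open underside (on the hub's face when screwed home), z up, x along the bar. Its thread is right- or left-handed, different from start to start; nothing shows which. See point cap_top.
- cap_top (a point): Centre of the cap's top. The wrong way, the cap stops hard after some 5 degrees of play; the right way it turns easily, climbs 2.5 mm per rad after the first 0.3 rad, is off its thread after 1.8 rad (105 degrees, 4 mm up) and then lifts straight off; at 2.3 rad it meets the next thread start. Pulling does not free it before it is turned that far.
- pencil_top (a point): Upper end of a pencil stuck through blades and rear guard, 77 mm from the fan's axis, so that the rotor cannot turn; it stands about 155 mm high, leave it.
Things that resemble listed ones, but are neither listed nor needed, are in the scene too. Leave any yellow look-alike of the spinner_cap alone.

How it is judged (in metres and radians):
On the way, in this order (a step that is already met when the one before it is completed fails the run):
1. the knob, still held in the gripper, touches the bottom inside the mug (horizontal distance between knob_mid and mug_in below 0.046 m and z of knob_mid in the frame of mug_in between 0 and 0.045 m and contact force between swing_knob and mug above 0.05 N and contact force between swing_knob and the fingers above 0.2 N), for 0.05 s.
2. the knob rests in the mug, let go (horizontal distance between knob_mid and mug_in below 0.046 m and z of knob_mid in the frame of mug_in between 0 and 0.045 m and contact force between swing_knob and the fingers below 0.05 N and linear speed of swing_knob below 0.05 m/s), for 0.2 s.
3. the cap is turned loose on its boss, before it is lifted (angle between the x axis of spinner_cap and the x axis of fan, either way round above 1 rad and z of spinner_cap in the frame of fan_hub below 0.012 m and horizontal distance between spinner_cap and fan_hub below 0.006 m), for 0.05 s.
At the end, for the whole second after the job is handed in: The fingers hold the cap at rest, underside over 70 mm above the hub's face, within 50 mm of its axis, tilted under 0.3 rad, not touching the fan; the knob rests in the mug (middle within 46 mm of the axis, under 45 mm above the inner floor), the mug upright within 0.1 rad (z of spinner_cap in the frame of fan_hub above 0.07 m and horizontal distance between spinner_cap and fan_hub below 0.05 m and angle between spinner_cap's own z axis and vertical below 0.3 rad and contact force between spinner_cap and the fingers above 1 N and contact force between spinner_cap and fan below 0.05 N and linear speed of each of spinner_cap, swing_knob below 0.03 m/s and horizontal distance between knob_mid and mug_in below 0.046 m and z of knob_mid in the frame of mug_in between 0 and 0.045 m and angle between mug's own z axis and vertical below 0.1 rad); the arm keeps its last pose, push and grip.
It fails at once if the mug is tipped over (angle between mug's own z axis and vertical above 0.5 rad).
It fails at once if the knob is banged against the mug (over 30 N) (contact force between swing_knob and mug above 30 N).
It also fails if it takes over 67 s, if anything falls off the work surface, if the arm or the gripper's body presses on something with over 40 N, if the wrist force passes 120 N, or if a joint passes its speed limit or range.

ROBOT

A 6-joint arm with a two-finger parallel gripper is mounted at the origin on the work surface; the furniture and walls round the work are solid. World frame = base frame: x ahead of the robot, y to its left, z up, the work surface at z = 0. Lengths are in mm, angles in rad, forces in N, time in s.
With the tool pointing down it reaches from about 400 to 925 mm from the base axis. Payload 12.5 kg.
Tool frame: the origin (TCP) lies between the finger pads; the fingertips stand 8 mm ahead of it and the grasp point (between the pads) lies 11 mm behind it; z points along the fingers, y is the line along which they close (so a half turn about z gives the same grasp; the last joint's range is limited). The gripper opens to 95 mm and grips with 3 to 60 N. Pads are 20 mm wide; open, the fingers measure 119 mm over their backs; the gripper's body (75 mm by 180 mm) begins 59 mm behind the grasp point.
Start: joints at [1.166, 0.491, 1.559, -0, 1.092, -0.106], TCP at [183.966, 597.329, 222.661] pointing down, gripper open.
Joint ranges: [-3.1, 3.1], [-0.84, 2.19], [0.05, 2.79], [-1.13, 4.28], [0.06, 2.93], [-2.69, 2.69]. Speed limits (rad/s): [2.22, 2.22, 2.79, 3.14, 3.14, 3.14].

INTERFACE

Orientations are given as a 3x3 rotation matrix whose columns are the frame's x, y, z axes.
In Python, from rig import get_obs, snapshot, calibration, job_done gives the robot as it stands. The module is installed in compiled form; this text tells all that it offers.
- The arm moves only by the tool drive_tool, never from a script. Its argument "rows" is a list that holds one entry, the list of rows, each a list of 7 numbers: the finger opening in m, from 0 to 0.0951, then the shift along the world's x, y, z in m, then the turn, a rotation vector about the world's x, y, z in degrees. A call has 1 to 20 rows; each row is the pose to reach, as a shift and turn from the pose commanded when the call began; what a row does not reach only later rows make up. A row lasts 1/12 s, in which the tool goes at most 41.7 mm and 7.16 degrees, less where a joint would pass 70% of its speed; a pose out of reach is approached as far as the arm can. A call with a gripper value outside its range is refused whole. The fingers move at their own pace and stop on an object; the grip force is fixed at half the most. Time passes only in rows, so rows that repeat a pose let the fingers close. It gives the time, the measured TCP pose, the force, the opening and the grip force at its end, in the units of the state.
- get_obs(): the state, without advancing time (a new reading comes with each control period).
- snapshot(name): name is "scene" or "top" or "wrist"; returns (picture, depth): 384x512x3 uint8, red, green, blue; 384x512 float32, mm along the optical axis (not along the pixel's ray), 0 where there is no reading.
- calibration(name): a dict with "fx", "fy", "cx", "cy" (pixels), "k1" (the pictures are not rectified: a ray, as slopes to the right and down, at radius r is drawn at 1 + k1 r^2 times it, then the intrinsics apply), "pose" (4x4, takes a point from camera to world coordinates). Camera axes: x right, y up, looking along -z (the intrinsics and any distortion apply to the point x, -y, -z); pixel columns grow to the right and rows downward; lengths in mm; the calibration is good to about 2 mm. A picture is of the moment at which its call begins: read the wrist's pose just before it. calibration takes no time and is no camera call; for the wrist camera it gives the pose at the moment of the call.
- job_done(): hands the job in; it is judged then, once.
The state is a dict: "clock": time; "joints": joint angles; "qd": joint speeds; "tau": joint torques, N m; "ee_pos": TCP position; "ee_rot": TCP orientation; "contact_force": force on the tool from outside, world axes, zero at the start; "wrist_torque": the same for the moment, N m; "grip_width": finger opening in mm; "gripper_force": force on a finger pad.
Only numpy, scipy, OpenCV 4.12 (cv2) and the standard library are available. Lean on these libraries where they do the work, as an engineer would, in place of code of your own. Each camera call takes 0.05 s, during which the arm holds its last target. There are 200 camera calls.

## Working session

There is one attempt and no reset: what is moved stays moved. The work goes in short steps, Python scripts to look and compute and a tool call to move; the robot and the scene stay as the last step left them, time stands still between calls to the robot, and variables do not carry over. Pictures are saved under pics/ and viewed, at most 10 in all, crops included, and the job is handed in when it is done.

Besides the shell and the picture viewer there is one more tool, called as name(argument=value, ...), one argument or row to a line, values as JSON. drive_tool: Moves the arm, as the interface text tells. Its arguments: {"type":"object","properties":{"rows":{"type":"array"}},"required":["rows"]}

```bash
mkdir -p pics
cat > h.py <<'E'
import numpy as np, cv2
from rig import *
def undist(c,u,v):
    x=(np.asarray(u,float)-c['cx'])/c['fx']; y=(np.asarray(v,float)-c['cy'])/c['fy']
    a,b=x.copy(),y.copy()
    for _ in range(15):
        s=1+c['k1']*(a*a+b*b); a,b=x/s,y/s
    return a,b
def ray(c,u,v):
    a,b=undist(c,u,v); P=np.array(c['pose']); d=np.stack([a,-b,-np.ones_like(a)],-1)@P[:3,:3].T
    return P[:3,3],d
def onplane(c,u,v,z):
    o,d=ray(c,u,v); return o+d*((z-o[2])/d[...,2])[...,None]
def cloud(c,dep):
    v,u=np.mgrid[:384,:512]; o,d=ray(c,u,v); p=o+d*dep[...,None]; p[dep==0]=np.nan; return p
E
python3 - <<'E'
from h import *
o=get_obs(); print(o)
for n in ("top","scene"):
    c=calibration(n); im,d=snapshot(n); np.savez(f'{n}.npz',im=im,d=d,**{k:np.array(v) for k,v in c.items()})
    print(n,c); cv2.imwrite(f'pics/{n}.png',im[...,::-1])
E
```

```text
{'clock': 0.0, 'joints': array([ 1.16640654e+00,  4.91575814e-01,  1.55947074e+00,  9.27122622e-06,
        1.09172271e+00, -1.05640917e-01]), 'qd': array([ 0.00033575, -0.0006965 , -0.00134032, -0.00062102,  0.00107638,
        0.00019306]), 'tau': array([-3.45094370e-03, -6.12652659e+01, -2.58173597e+01,  6.90675876e-02,
        4.83289815e-02, -8.26741052e-05]), 'ee_pos': array([183.85431863, 597.08377296, 222.04432459]), 'ee_rot': array([[-9.55704186e-01,  2.94328537e-01, -4.70508640e-04],
       [ 2.94328884e-01,  9.55703586e-01, -1.07846669e-03],
       [ 1.32243270e-04, -1.16917942e-03, -9.99999308e-01]]), 'contact_force': array([-0.46751658,  0.18590082,  0.01611172]), 'wrist_torque': array([ 0.06069361, -0.02959889, -0.02669128]), 'gripper_force': 0.0, 'grip_width': 95.2582838106815}
top {'fx': 454.29717292916496, 'fy': 454.29717292916496, 'cx': 254.437075348292, 'cy': 182.91427989949398, 'k1': -0.12735096453301561, 'pose': array([[-1.70679064e-02,  9.83334374e-01, -1.81003304e-01,
         2.16290919e+02],
       [-9.99853221e-01, -1.70558957e-02,  1.62291283e-03,
        -7.26370445e+01],
       [-1.49130750e-03,  1.81004436e-01,  9.83481149e-01,
         1.40426191e+03],
       [ 0.00000000e+00,  0.00000000e+00,  0.00000000e+00,
         1.00000000e+00]])}
scene {'fx': 385.8779036094734, 'fy': 385.8779036094734, 'cx': 247.63046503216304, 'cy': 193.9457917165071, 'k1': -0.09191073915427046, 'pose': array([[ 7.09190416e-01,  2.99085937e-01, -6.38432891e-01,
        -2.10326059e+02],
       [-7.04611357e-01,  3.31397160e-01, -6.27454188e-01,
        -7.49087115e+02],
       [ 2.39121231e-02,  8.94831562e-01,  4.45763038e-01,
         5.87673689e+02],
       [ 0.00000000e+00,  0.00000000e+00,  0.00000000e+00,
         1.00000000e+00]])}
```

View pics/top.png

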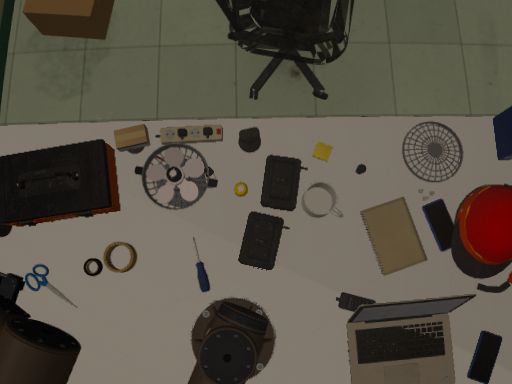

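View pics/scene.png

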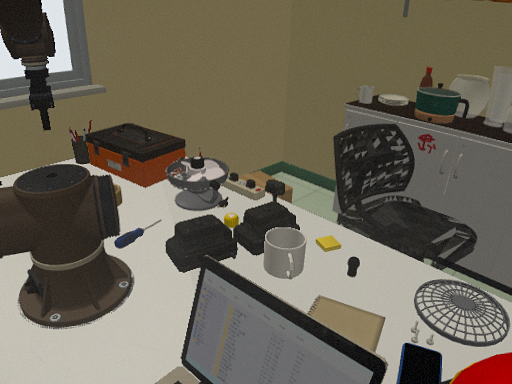

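The top view shows the fan at (176,176) with the cap at (174,174), the mug at (320,199) and the knob at (361,169). The scene view shows the mug at (285,252), the knob at (353,266) and the cap at (197,162). Next I'll measure these and enlarge the fan.

```bash
cat > m.py <<'E'
from h import *
L={n:np.load(f'{n}.npz') for n in ('top','scene')}
t,s=L['top'],L['scene']
pt=cloud(t,t['d']); ps=cloud(s,s['d'])
def reg(n,x0,x1,y0,y1,f):
    im=L[n]['im'];p=(pt if n=='top' else ps)[y0:y1,x0:x1];g=im[y0:y1,x0:x1].astype(int)
    m=f(g,p)&np.isfinite(p[...,2]); return p[m], m
for n,b in (('top',(345,378,155,185)),('scene',(340,366,250,282))):
    q,m=reg(n,*b,lambda g,p:(g.max(-1)<70)&(p[...,2]>5)); print('knob',n,len(q),np.median(q,0),q.min(0),q.max(0))
q,m=reg('top',295,350,175,225,lambda g,p:(p[...,2]>76)&(p[...,2]<100)); print('mug rim',len(q),q.min(0),q.max(0))
(cx,cy),r=cv2.minEnclosingCircle(q[:,:2].astype(np.float32)); print(cx,cy,r)
q,m=reg('top',300,340,178,220,lambda g,p:(p[...,2]>-10)&(p[...,2]<30)); print('floor',len(q),np.median(q,0))
q,m=reg('top',130,222,135,217,lambda g,p:(p[...,2]>100)&(p[...,2]<125)); print('fan',q.min(0),q.max(0))
q,m=reg('top',160,190,160,190,lambda g,p:(p[...,2]>138)&(p[...,2]<165)); print('cap',len(q),np.median(q,0),q.min(0),q.max(0))
q,m=reg('scene',185,212,150,175,lambda g,p:(p[...,2]>138)&(p[...,2]<165)); print('cap s',len(q),np.median(q,0),q.min(0),q.max(0))
A=cv2.resize(t['im'][130:222,125:225],None,fx=5,fy=5,interpolation=3); B=cv2.resize(s['im'][130:230,150:240],None,fx=4.6,fy=4.6,interpolation=3)[:460]
B=cv2.resize(B,(300,460)) if B.shape[1]<300 else B[:, :300]
cv2.imwrite('pics/crop.png',np.hstack([A,B])[...,::-1]*1)
E
python3 m.py
```

```text
knob top 67 [ 505.96737596 -402.33550509   45.53214019] [ 496.61514163 -417.09239361    5.45827027] [ 519.49251086 -393.10036596   54.77631943]
knob scene 168 [ 499.16371858 -410.27440746   37.60414465] [ 491.30255657 -420.41242818    5.30598242] [ 514.86610889 -396.13337017   51.55126186]
mug rim 185 [ 362.65717105 -322.95766448   76.03559574] [ 462.25712656 -219.43902859   92.00875858]
409.26385498046875 -276.18524169921875 58.03519058227539
floor 1275 [ 419.8084247  -274.35702424    3.58732359]
fan [384.12978749  34.52940782 100.00812329] [579.60197258 277.27748626 123.85819736]
cap 172 [480.6556296  155.59605589 146.87887555] [461.4532028  136.81457316 138.18126063] [501.7294257  176.69636366 154.30030459]
cap s 81 [473.44912343 150.75863181 145.01409372] [458.13174921 134.98202968 138.24516145] [535.86361523 212.95918569 149.93881858]
```

View pics/crop.png

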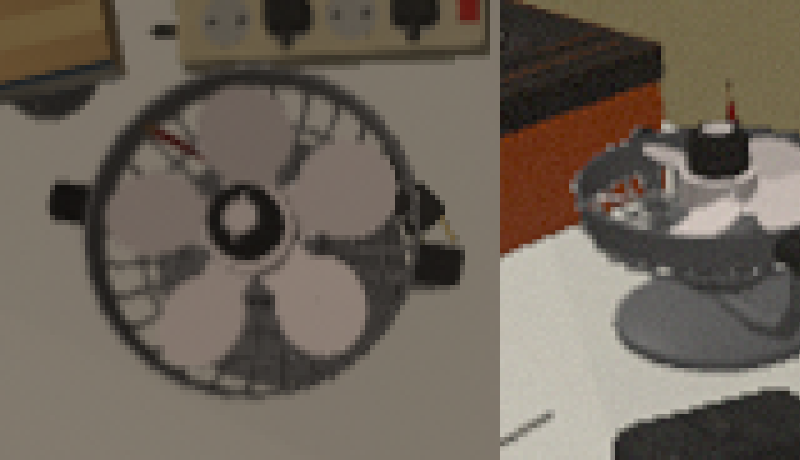

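The crop shows the cap at crop (246,222), with the red pencil to its upper left, so it is clear of the cap. I'll refine the mug, check what stands around it, and start moving.

```bash
cat >> m.py <<'E'
print('----')
from scipy.optimize import least_squares
q,m=reg('top',295,350,175,225,lambda g,p:(p[...,2]>78)&(p[...,2]<95))
f=least_squares(lambda a:np.hypot(q[:,0]-a[0],q[:,1]-a[1])-48,[412,-270],loss='soft_l1',f_scale=2); print('mug',f.x,np.median(np.abs(f.fun)))
for nm,b in (('batt1',(262,302,150,212)),('batt2',(238,290,208,270)),('tbox',(60,118,140,222)),('near',(345,400,150,200)),('strip',(112,225,122,150))):
    q,m=reg('top',*b,lambda g,p:p[...,2]>15)
    if len(q): print(nm,np.percentile(q,2,axis=0).round(),np.percentile(q,98,axis=0).round())
# cap: circle fit of black rim in the top image
q,m=reg('top',160,190,160,190,lambda g,p:(p[...,2]>143)&(p[...,2]<156)); print('cap',cv2.minEnclosingCircle(q[:,:2].astype(np.float32)))
E
python3 m.py | sed -n '/----/,$p'
```

```text
----
mug [ 412.63296329 -268.66568368] 1.2894076170339233
batt1 [ 391. -212.   28.] [ 546. -101.  101.]
batt2 [ 216. -158.   26.] [378. -31. 101.]
tbox [372. 349.  28.] [584. 495. 143.]
near [ 497. -417.   20.] [ 517. -393.   54.]
strip [565.  34.  18.] [657. 357. 111.]
cap ((481.120361328125, 156.59681701660156), 21.201223373413086)
```

drive_tool(
  rows=[
    [[0.095, 0.02, -0.035, 0, 0, 0, -7], [0.095, 0.04, -0.07, 0, 0, 0, -14], [0.095, 0.06, -0.105, 0, 0, 0, -21], [0.095, 0.08, -0.14, 0, 0, 0, -28], [0.095, 0.1, -0.175, 0, 0, 0, -35], [0.095, 0.12, -0.21, 0, 0, 0, -42], [0.095, 0.14, -0.245, 0, 0, 0, -49], [0.095, 0.16, -0.28, 0, 0, 0, -56], [0.095, 0.18, -0.315, 0, 0, 0, -60], [0.095, 0.2, -0.35, 0, 0, 0, -60], [0.095, 0.22, -0.385, 0, 0, 0, -60], [0.095, 0.245, -0.42, 0, 0, 0, -60], [0.095, 0.27, -0.45, 0, 0, 0, -60], [0.095, 0.27, -0.45, 0, 0, 0, -60]],
  ],
)

```text
clock: 1.27
ee_pos: [457.5, 142.9, 222.5]
ee_rot: [[-0.218, 0.976, 0.001], [0.976, 0.218, -0.001], [-0.001, 0.001, -1.0]]
contact_force: [-0.4, -0.4, -0.3]
grip_width: 95.1
gripper_force: 0.0
```

drive_tool(
  rows=[
    [[0.095, 0.01, -0.04, 0, 0, 0, -6], [0.095, 0.02, -0.08, 0, 0, 0, -12], [0.095, 0.03, -0.12, 0, 0, 0, -18], [0.095, 0.04, -0.16, 0, 0, 0, -22.6], [0.095, 0.05, -0.2, 0, 0, 0, -22.6], [0.095, 0.05, -0.24, 0, 0, 0, -22.6], [0.095, 0.05, -0.28, 0, 0, 0, -22.6], [0.095, 0.05, -0.32, 0, 0, 0, -22.6], [0.095, 0.05, -0.36, 0, 0, 0, -22.6], [0.095, 0.05, -0.4, 0, 0, 0, -22.6], [0.095, 0.05, -0.44, 0, 0, 0, -22.6], [0.095, 0.05, -0.48, 0, 0, 0, -22.6], [0.095, 0.05, -0.52, 0, 0, 0, -22.6], [0.095, 0.05, -0.547, 0, 0, 0, -22.6], [0.095, 0.05, -0.547, 0, 0, 0, -22.6], [0.095, 0.05, -0.547, 0, 0, 0, -22.6]],
  ],
)

```text
clock: 2.6
ee_pos: [503.5, -400.5, 221.7]
ee_rot: [[0.171, 0.985, -0.001], [0.985, -0.171, 0.001], [0.001, -0.001, -1.0]]
contact_force: [0.1, 0.0, -0.5]
grip_width: 94.7
gripper_force: 0.0
```

Run:
```python
from h import *
o=get_obs(); print(o['ee_pos'],o['ee_rot'].round(3),o['clock'])
c=calibration('wrist'); im,d=snapshot('wrist'); print(np.array(c['pose']).round(2)); np.savez('w1.npz',im=im,d=d,**{k:np.array(v) for k,v in c.items()})
cv2.imwrite('pics/w1.png',im[...,::-1])
p=cloud(c,d); m=(np.hypot(p[...,0]-507,p[...,1]-404)<0) 
m=(np.hypot(p[...,0]-507,p[...,1]+404)<35)&(p[...,2]>20)&(p[...,2]<60)
print(m.sum()); q=p[m]; h=q[q[:,2]>q[:,2].max()-16]; print(q.min(0),q.max(0),cv2.minEnclosingCircle(h[:,:2].astype(np.float32)))
# black mask at widest plane z=38
v,u=np.nonzero(m); b=im[v,u].max(-1)<70; P=onplane(c,u[b],v[b],40.); print(b.sum(),cv2.minEnclosingCircle(P[:,:2].astype(np.float32)))
```

```text
[ 503.47432405 -400.4861309   221.67616525] [[ 0.171  0.985 -0.001]
 [ 0.985 -0.171  0.001]
 [ 0.001 -0.001 -1.   ]] 2.6
[[ 9.9000e-01  1.7000e-01  4.0000e-02  5.1494e+02]
 [-1.7000e-01  9.6000e-01  2.4000e-01 -3.3431e+02]
 [-0.0000e+00 -2.4000e-01  9.7000e-01  3.8330e+02]
 [ 0.0000e+00  0.0000e+00  0.0000e+00  1.0000e+00]]
409
[ 495.45669704 -419.8410298    30.37762485] [ 522.96862752 -392.46279074   51.06602845] ((508.911865234375, -406.38873291015625), 14.3638916015625)
394 ((508.46478271484375, -405.2733459472656), 14.313698768615723)
```

View pics/w1.png

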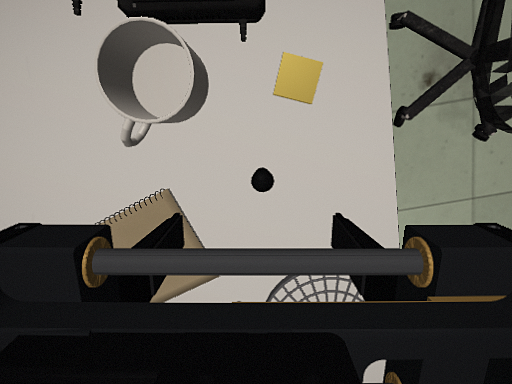

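The wrist view shows the knob at (262,180), nothing between the fingers' path and it, and the mug at (145,70). The knob axis is about (508.6,-406), so I'm going down over it.

drive_tool(
  rows=[
    [[0.095, 0.005, -0.0055, -0.035, 0, 0, 0], [0.095, 0.005, -0.0055, -0.075, 0, 0, 0], [0.095, 0.005, -0.0055, -0.115, 0, 0, 0], [0.095, 0.005, -0.0055, -0.15, 0, 0, 0], [0.095, 0.005, -0.0055, -0.175, 0, 0, 0], [0.095, 0.005, -0.0055, -0.194, 0, 0, 0], [0.095, 0.005, -0.0055, -0.194, 0, 0, 0], [0.02, 0.005, -0.0055, -0.194, 0, 0, 0], [0.02, 0.005, -0.0055, -0.194, 0, 0, 0], [0.02, 0.005, -0.0055, -0.194, 0, 0, 0], [0.02, 0.005, -0.0055, -0.194, 0, 0, 0], [0.02, 0.005, -0.0055, -0.194, 0, 0, 0], [0.02, 0.005, -0.0055, -0.194, 0, 0, 0], [0.02, 0.005, -0.0055, -0.194, 0, 0, 0], [0.02, 0.005, -0.0055, -0.194, 0, 0, 0]],
  ],
)

```text
clock: 3.9
ee_pos: [508.9, -405.2, 28.8]
ee_rot: [[0.169, 0.986, 0.0], [0.986, -0.169, -0.0], [-0.0, 0.0, -1.0]]
contact_force: [0.5, 0.1, 0.9]
grip_width: 47.2
gripper_force: 0.0
```

Run:
```python
from h import *
from scipy.optimize import least_squares
c=dict(np.load('w1.npz')); p=cloud(c,c['d'])
q=p[(np.hypot(p[...,0]-412,p[...,1]+269)<60)&(p[...,2]>80)&(p[...,2]<92)]
f=least_squares(lambda a:np.hypot(q[:,0]-a[0],q[:,1]-a[1])-48,[412,-270],loss='soft_l1',f_scale=2); print('mug',len(q),f.x,np.median(abs(f.fun)),np.median(q[:,2]))
q=p[(np.hypot(p[...,0]-412,p[...,1]+269)<30)&(p[...,2]<15)];print('floor',np.median(q,0)); print(get_obs())
```

```text
mug 1591 [ 412.96064176 -268.59168085] 1.096483406042502 84.0002484451586
floor [ 410.90985366 -267.33786466    4.48288688]
{'clock': 3.9, 'joints': array([-7.73944795e-01,  7.52988844e-01,  1.64687167e+00,  1.06580162e-04,
        7.41490107e-01, -6.04219547e-01]), 'qd': array([ 0.00108029,  0.00196748, -0.00042605,  0.00026468, -0.0017133 ,
        0.00076637]), 'tau': array([ 2.88308779e-02, -6.99217272e+01, -1.84122223e+01,  3.27562436e-02,
        7.79445749e-02,  4.68748658e-04]), 'ee_pos': array([ 508.93362378, -405.23322596,   28.84463952]), 'ee_rot': array([[ 1.68989020e-01,  9.85617908e-01,  2.23407557e-04],
       [ 9.85617931e-01, -1.68988997e-01, -1.17694724e-04],
       [-7.82486083e-05,  2.40083610e-04, -9.99999968e-01]]), 'contact_force': array([0.4578962 , 0.12006704, 0.85851101]), 'wrist_torque': array([-0.09768896,  0.05253409, -0.04378505]), 'gripper_force': 0.0, 'grip_width': 47.2418831246138}
```

drive_tool(
  rows=[
    [[0.02, 0, 0, 0, 0, 0, 0], [0.02, 0, 0, 0, 0, 0, 0], [0.02, 0, 0, 0, 0, 0, 0], [0.02, 0, 0, 0, 0, 0, 0], [0.02, 0, 0, 0, 0, 0, 0], [0.02, 0, 0, 0, 0, 0, 0], [0.02, 0, 0, 0.01, 0, 0, 0], [0.02, 0, 0, 0.02, 0, 0, 0]],
  ],
)

```text
clock: 4.57
ee_pos: [508.8, -405.0, 49.0]
ee_rot: [[0.169, 0.986, -0.001], [0.986, -0.169, 0.001], [0.001, -0.001, -1.0]]
contact_force: [0.2, 0.3, 0.7]
grip_width: 27.3
gripper_force: 30.0
```

drive_tool(
  rows=[
    [[0.02, 0, 0, 0.03, 0, 0, 0], [0.02, 0, 0, 0.065, 0, 0, 0], [0.02, 0, 0, 0.091, 0, 0, 0], [0.02, -0.015, 0.02, 0.091, 0, 0, 0], [0.02, -0.035, 0.05, 0.091, 0, 0, 0], [0.02, -0.055, 0.08, 0.091, 0, 0, 0], [0.02, -0.075, 0.11, 0.091, 0, 0, 0], [0.02, -0.09, 0.128, 0.091, 0, 0, 0], [0.02, -0.096, 0.1365, 0.091, 0, 0, 0], [0.02, -0.096, 0.1365, 0.091, 0, 0, 0]],
  ],
)

```text
clock: 5.4
ee_pos: [412.4, -267.6, 140.8]
ee_rot: [[0.168, 0.986, 0.001], [0.986, -0.168, -0.001], [-0.0, 0.001, -1.0]]
contact_force: [0.8, -0.7, -0.2]
grip_width: 27.3
gripper_force: 30.0
```

Run:
```python
from h import *
o=get_obs(); print(o['ee_pos'],o['grip_width'],o['gripper_force'])
im,d=snapshot('scene'); cv2.imwrite('pics/s2.png',cv2.resize(im[130:290,200:400],None,fx=3,fy=3,interpolation=3)[...,::-1])
```

```text
[ 412.41928276 -267.62532541  140.84476222] 27.324918874061723 29.99997263199475
```

View pics/s2.png

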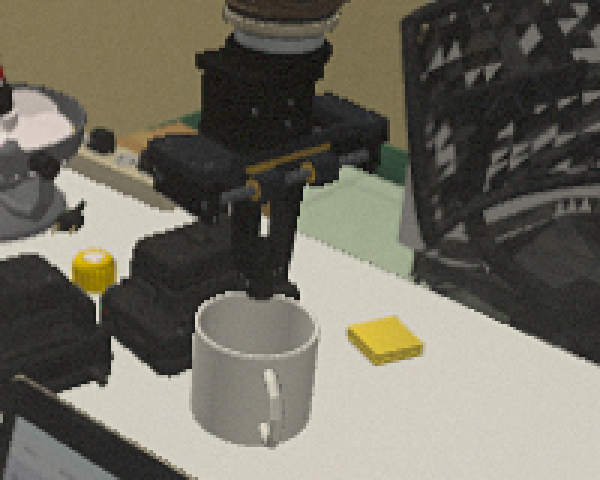

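The crop shows the knob held between the fingertips at (265,290), centred above the mug opening. I'm lowering it.

drive_tool(
  rows=[
    [[0.02, 0.0005, -0.001, -0.025, 0, 0, 0], [0.02, 0.0005, -0.001, -0.05, 0, 0, 0], [0.02, 0.0005, -0.001, -0.075, 0, 0, 0], [0.02, 0.0005, -0.001, -0.09, 0, 0, 0], [0.02, 0.0005, -0.001, -0.098, 0, 0, 0], [0.02, 0.0005, -0.001, -0.101, 0, 0, 0], [0.02, 0.0005, -0.001, -0.103, 0, 0, 0], [0.02, 0.0005, -0.001, -0.103, 0, 0, 0]],
  ],
)

```text
clock: 6.12
ee_pos: [414.0, -270.3, 37.0]
ee_rot: [[0.169, 0.986, 0.001], [0.986, -0.169, -0.001], [-0.0, 0.001, -1.0]]
contact_force: [-0.7, -0.1, -1.1]
grip_width: 27.4
gripper_force: 30.0
```

drive_tool(
  rows=[
    [[0.02, 0, 0, -0.0007, 0, 0, 0], [0.02, 0, 0, -0.0014, 0, 0, 0], [0.02, 0, 0, -0.002, 0, 0, 0], [0.02, 0, 0, -0.002, 0, 0, 0]],
  ],
)

```text
clock: 6.45
ee_pos: [413.6, -269.8, 35.0]
ee_rot: [[0.169, 0.986, 0.001], [0.986, -0.169, -0.0], [-0.0, 0.001, -1.0]]
contact_force: [0.1, 0.5, -0.6]
grip_width: 27.3
gripper_force: 30.0
```

drive_tool(
  rows=[
    [[0.02, 0, 0, -0.0005, 0, 0, 0], [0.02, 0, 0, -0.001, 0, 0, 0], [0.02, 0, 0, -0.001, 0, 0, 0], [0.02, 0, 0, -0.001, 0, 0, 0]],
  ],
)

```text
clock: 6.78
ee_pos: [413.5, -269.7, 33.7]
ee_rot: [[0.169, 0.986, 0.0], [0.986, -0.169, 0.0], [0.0, 0.0, -1.0]]
contact_force: [0.1, 0.1, 0.3]
grip_width: 27.3
gripper_force: 30.0
```

drive_tool(
  rows=[
    [[0.02, 0, 0, -0.0005, 0, 0, 0], [0.02, 0, 0, -0.001, 0, 0, 0], [0.02, 0, 0, -0.001, 0, 0, 0], [0.02, 0, 0, -0.001, 0, 0, 0]],
  ],
)

```text
clock: 7.12
ee_pos: [413.5, -269.8, 33.4]
ee_rot: [[0.169, 0.986, 0.001], [0.986, -0.169, -0.001], [-0.0, 0.001, -1.0]]
contact_force: [-2.0, 0.7, 12.2]
grip_width: 27.5
gripper_force: 30.0
```

The force reads 12 N, so the knob is on the bottom. Releasing it.

drive_tool(
  rows=[
    [[0.046, 0, 0, 0, 0, 0, 0], [0.046, 0, 0, 0, 0, 0, 0], [0.046, 0, 0, 0, 0, 0, 0], [0.046, 0, 0, 0, 0, 0, 0], [0.046, 0, 0, 0, 0, 0, 0], [0.046, 0, 0, 0, 0, 0, 0], [0.046, 0, 0, 0, 0, 0, 0], [0.046, 0, 0, 0, 0, 0, 0], [0.046, 0, 0, 0.01, 0, 0, 0], [0.046, 0, 0, 0.03, 0, 0, 0], [0.046, 0, 0, 0.06, 0, 0, 0], [0.046, 0, 0, 0.1, 0, 0, 0], [0.046, 0, 0, 0.14, 0, 0, 0], [0.046, 0, 0, 0.18, 0, 0, 0], [0.046, 0, 0, 0.18, 0, 0, 0]],
  ],
)

```text
clock: 8.37
ee_pos: [415.1, -270.9, 220.2]
ee_rot: [[0.169, 0.986, 0.008], [0.986, -0.169, -0.007], [-0.006, 0.009, -1.0]]
contact_force: [0.6, -0.0, 0.3]
grip_width: 46.1
gripper_force: 0.0
```

Run:
```python
from h import *
o=get_obs(); print(o['ee_pos'],o['grip_width'])
im,d=snapshot('wrist');c=calibration('wrist');p=cloud(c,d)
im2,d2=snapshot('top');c2=calibration('top');p2=cloud(c2,d2)
for n,q,i in (('w',p,im),('t',p2,im2)):
    r=np.hypot(q[...,0]-413,q[...,1]+269)
    m=(r<40)&(i.max(-1)<60)&(q[...,2]<75); print(n,m.sum(),np.median(q[m],0),q[m][:,2].max() if m.any() else 0)
A=cv2.resize(im,(512,384)); B=cv2.resize(im2[160:240,280:360],(288,288),interpolation=3); B=cv2.copyMakeBorder(B,0,96,0,0,0)
cv2.imwrite('pics/c3.png',np.hstack([A,B])[...,::-1])
```

```text
[ 415.14375964 -270.9278823   220.1726015 ] 46.06007792842013
w 412 [ 412.34492973 -267.39346588   47.9406026 ] 52.837439783842456
t 0 [nan nan nan] 0
  return _methods._mean(a, axis=axis, dtype=dtype,
  ret = um.true_divide(
```

View pics/c3.png

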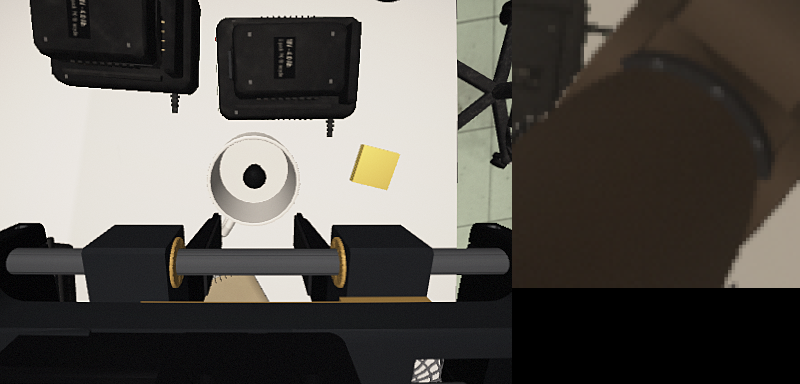

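The wrist view shows the knob standing in the mug at (255,176). Next, to the fan.

drive_tool(
  rows=[
    [[0.07, 0.006, 0.039, 0, 0, 0, 5], [0.07, 0.012, 0.078, 0, 0, 0, 10], [0.07, 0.018, 0.117, 0, 0, 0, 15], [0.07, 0.024, 0.156, 0, 0, 0, 20], [0.07, 0.03, 0.195, 0, 0, 0, 25], [0.07, 0.036, 0.234, 0, 0, 0, 28], [0.07, 0.042, 0.273, 0, 0, 0, 28], [0.07, 0.048, 0.312, 0, 0, 0, 28], [0.07, 0.054, 0.351, 0, 0, 0, 28], [0.07, 0.06, 0.39, 0, 0, 0, 28], [0.07, 0.066, 0.427, 0, 0, 0, 28], [0.07, 0.066, 0.427, 0, 0, 0, 28], [0.07, 0.066, 0.427, 0, 0, 0, 28]],
  ],
)

```text
clock: 9.55
ee_pos: [478.7, 158.8, 211.3]
ee_rot: [[-0.317, 0.948, -0.003], [0.948, 0.317, -0.001], [0.0, -0.003, -1.0]]
contact_force: [0.4, 0.2, -0.2]
grip_width: 69.8
gripper_force: 0.0
```

```bash
cat > cap.py <<'E'
from h import *
o=get_obs(); print(o['ee_pos'],o['ee_rot'].round(4).tolist(),o['joints'].round(3),o['clock'],o['grip_width'])
c=calibration('wrist');im,d=snapshot('wrist');p=cloud(c,d)
m=(np.hypot(p[...,0]-481,p[...,1]-156.5)<45)&(p[...,2]>138)&(p[...,2]<190)
q=p[m]; print(m.sum(),np.median(q[:,2]),cv2.minEnclosingCircle(q[:,:2].astype(np.float32)))
zt=np.percentile(q[:,2],90); mt=m&(p[...,2]>zt-5); print('top z',zt,cv2.minEnclosingCircle(p[mt][:,:2].astype(np.float32)))
w=mt&(im.max(-1)>110); b=p[w][:,:2]
if len(b)>5: print('bar',len(b),b.mean(0),cv2.minAreaRect(b.astype(np.float32)))
v,u=np.nonzero(m)
import sys
cv2.imwrite(f'pics/{sys.argv[1]}.png',im[...,::-1])
E
python3 cap.py w4
```

```text
[478.66281335 158.82661086 211.31918223] [[-0.3169, 0.9484, -0.0026], [0.9484, 0.3169, -0.0005], [0.0003, -0.0026, -1.0]] [ 0.189  0.335  1.862 -0.     0.948 -0.133] 9.55 69.75325861807795
1836 147.2022251476156 ((481.29705810546875, 157.38128662109375), 21.725156784057617)
top z 148.45466598366457 ((481.5112609863281, 157.7509002685547), 19.868736267089844)
bar 471 [481.13917406 157.51388145] ((484.73333740234375, 159.33041381835938), (31.128225326538086, 19.130033493041992), 27.37773895263672)
```

View pics/w4.png

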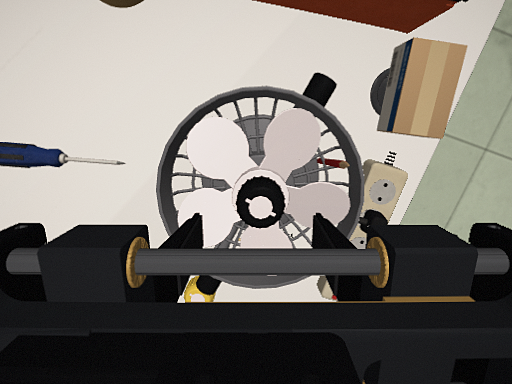

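The wrist view shows the cap at (260,202), clear of the pencil at (330,162). Its axis is about (481.2,157.2), top at z=148. Descending and gripping.

drive_tool(
  rows=[
    [[0.07, 0.0025, -0.0016, -0.02, 0, 0, 0], [0.07, 0.0025, -0.0016, -0.045, 0, 0, 0], [0.07, 0.0025, -0.0016, -0.065, 0, 0, 0], [0.07, 0.0025, -0.0016, -0.075, 0, 0, 0], [0.07, 0.0025, -0.0016, -0.0803, 0, 0, 0], [0.07, 0.0025, -0.0016, -0.0803, 0, 0, 0], [0.035, 0.0025, -0.0016, -0.0803, 0, 0, 0], [0.035, 0.0025, -0.0016, -0.0803, 0, 0, 0], [0.035, 0.0025, -0.0016, -0.0803, 0, 0, 0], [0.035, 0.0025, -0.0016, -0.0803, 0, 0, 0], [0.035, 0.0025, -0.0016, -0.0803, 0, 0, 0], [0.035, 0.0025, -0.0016, -0.0803, 0, 0, 0], [0.035, 0.0025, -0.0016, -0.0803, 0, 0, 0], [0.035, 0.0025, -0.0016, -0.0803, 0, 0, 0]],
  ],
)

```text
clock: 10.77
ee_pos: [482.1, 155.8, 132.8]
ee_rot: [[-0.314, 0.949, 0.001], [0.949, 0.314, 0.0], [-0.0, 0.001, -1.0]]
contact_force: [-1.6, 0.0, 5.8]
grip_width: 41.7
gripper_force: 30.0
```

```bash
python3 -c "
from h import *
print(get_obs())"
```

```text
{'clock': 10.7667, 'joints': array([ 1.82114119e-01,  4.45438973e-01,  1.94395879e+00, -1.93410986e-05,
        7.51367272e-01, -1.37072534e-01]), 'qd': array([8.84284327e-04, 3.33687769e-05, 8.61032362e-04, 2.07235902e-04,
       1.31854233e-03, 4.07166497e-04]), 'tau': array([-5.14237618e-02, -4.79502332e+01, -1.78043139e+01,  9.15247877e-02,
       -2.69574746e-01,  3.51481943e-02]), 'ee_pos': array([482.14282099, 155.79333881, 132.81882483]), 'ee_rot': array([[-3.13807761e-01,  9.49486189e-01,  8.16325102e-04],
       [ 9.49486531e-01,  3.13807757e-01,  1.36904950e-04],
       [-1.26179790e-04,  8.18051526e-04, -9.99999657e-01]]), 'contact_force': array([-1.56633075,  0.00996684,  5.79680219]), 'wrist_torque': array([-0.16414239,  0.22016066, -0.00219872]), 'gripper_force': 30.001648887991905, 'grip_width': 41.68499774265355}
```

drive_tool(
  rows=[
    [[0.035, 0, 0, 0, 0, 0, 3], [0.035, 0, 0, 0, 0, 0, 6], [0.035, 0, 0, 0, 0, 0, 9], [0.035, 0, 0, 0, 0, 0, 9]],
  ],
)

```text
clock: 11.1
ee_pos: [482.3, 155.9, 132.8]
ee_rot: [[-0.461, 0.887, 0.001], [0.887, 0.461, 0.0], [-0.0, 0.001, -1.0]]
contact_force: [0.4, -0.4, 5.3]
grip_width: 41.6
gripper_force: 30.0
```

```bash
python3 -c "
from h import *
o=get_obs();print(o['contact_force'],o['wrist_torque'],o['joints'],o['ee_rot'][0])"
```

```text
[ 0.42443735 -0.40163999  5.34728607] [-0.03557951  0.07937597  0.0965663 ] [ 1.82138161e-01  4.45508459e-01  1.94375896e+00  4.48493182e-05
  7.50989516e-01 -2.97370130e-01] [-0.46131367  0.88723615  0.00130808]
```

drive_tool(
  rows=[
    [[0.035, 0, 0, 0, 0, 0, 3], [0.035, 0, 0, 0, 0, 0, 6], [0.035, 0, 0, 0, 0, 0, 9], [0.035, 0, 0, 0, 0, 0, 9]],
  ],
)

```text
clock: 11.43
ee_pos: [482.4, 155.9, 132.8]
ee_rot: [[-0.594, 0.804, 0.001], [0.804, 0.594, 0.0], [-0.001, 0.001, -1.0]]
contact_force: [0.5, -0.3, 5.4]
grip_width: 41.7
gripper_force: 30.0
```

```bash
python3 -c "
from h import *
o=get_obs();print(o['contact_force'],o['wrist_torque'],o['joints'],o['ee_rot'][0])"
```

```text
[ 0.54298993 -0.31789068  5.39502437] [-0.04987151  0.0504344   0.12076064] [ 1.82134599e-01  4.45522295e-01  1.94372090e+00  1.21357323e-04
  7.50962252e-01 -4.54477987e-01] [-0.59440334  0.80416594  0.00134927]
```

drive_tool(
  rows=[
    [[0.035, 0, 0, 0, 0, 0, 6], [0.035, 0, 0, 0.0002, 0, 0, 12], [0.035, 0, 0, 0.0004, 0, 0, 18], [0.035, 0, 0, 0.0006, 0, 0, 24], [0.035, 0, 0, 0.0008, 0, 0, 30], [0.035, 0, 0, 0.001, 0, 0, 36], [0.035, 0, 0, 0.0012, 0, 0, 40], [0.035, 0, 0, 0.0012, 0, 0, 40]],
  ],
)

```text
clock: 12.1
ee_pos: [482.7, 155.9, 134.2]
ee_rot: [[-0.973, 0.233, 0.002], [0.233, 0.973, 0.0], [-0.002, 0.001, -1.0]]
contact_force: [0.2, 0.5, 6.3]
grip_width: 41.7
gripper_force: 30.0
```

```bash
sed -i "s/^o=get_obs.*/&\nprint(o['contact_force'],o['wrist_torque'])/" cap.py; python3 cap.py w5
```

```text
[482.70224748 155.8808805  134.23347323] [[-0.9726, 0.2327, 0.0021], [0.2327, 0.9726, 0.0004], [-0.002, 0.0009, -1.0]] [ 0.182  0.444  1.942  0.     0.754 -1.154] 12.1 41.67768646562376
[0.19174691 0.50753434 6.31655356] [ 0.02757051 -0.11281644 -0.00956334]
4661 149.07772105965162 ((472.95697021484375, 157.81883239746094), 30.992826461791992)
top z 176.15391167185277 ((472.95697021484375, 157.81883239746094), 30.992826461791992)
bar 12 [487.91485937 135.98675145] ((491.51611328125, 152.5582733154297), (43.29712677001953, 1.9059219360351562), 77.88663482666016)
```

View pics/w5.png

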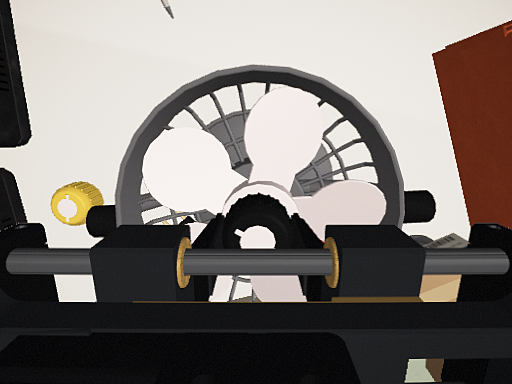

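The view shows the cap between the fingers, with its light mark at (258,238) and a tab at its left, (237,232). I'll check numerically whether the mark turned with the tool.

```bash
cat > bar.py <<'E'
from h import *
def prof(im,c,z,ctr):
    m=im.max(-1)>110; v,u=np.nonzero(m); P=onplane(c,u,v,z)[:,:2]-ctr; r=np.hypot(*P.T); a=np.degrees(np.arctan2(P[:,1],P[:,0]))%360
    k=r<18; return [int(r[k&(a//20==i)].max(initial=0)) for i in range(18)]
E
python3 - <<'E'
from bar import *
t=np.load('top.npz'); print('top home',prof(t['im'],dict(t),148.,[481,157]))
c=calibration('wrist'); im=cv2.imread('pics/w5.png')[...,::-1]; print('now z150',prof(im,c,150.,[481.2,157.2]))
R58=58
E
```

```text
top home [5, 2, 6, 7, 7, 8, 5, 7, 6, 6, 7, 5, 8, 7, 7, 8, 2, 7]
now z150 [3, 4, 8, 8, 8, 9, 9, 10, 10, 11, 12, 15, 11, 11, 6, 3, 2, 2]
```

Run:
```python
from bar import *
def T(R,p): M=np.eye(4);M[:3,:3]=R;M[:3,3]=p;return M
o=get_obs(); c=calibration('wrist'); rel=np.linalg.inv(T(o['ee_rot'],o['ee_pos']))@np.array(c['pose'])
c4=dict(c); c4['pose']=T(np.array([[-0.3169, 0.9484, -0.0026], [0.9484, 0.3169, -0.0005], [0.0003, -0.0026, -1.0]]),[478.66,158.83,211.32])@rel
im=cv2.imread('pics/w4.png')[...,::-1]; p4=prof(im,c4,148.,[481.2,157.2]); print('home',p4)
im=cv2.imread('pics/w5.png')[...,::-1]; print('now ',prof(im,c,150.,[481.2,157.2]))
```

```text
home [11, 9, 10, 10, 10, 10, 10, 12, 14, 10, 9, 9, 17, 17, 17, 17, 17, 13]
now  [3, 4, 8, 8, 8, 9, 9, 10, 10, 11, 12, 15, 11, 11, 6, 3, 2, 2]
```

The mark moved from about 165° to about 230°, so the cap turns with the tool: counter-clockwise loosens it. Continuing to about 118°.

drive_tool(
  rows=[
    [[0.035, 0, 0, 0.0003, 0, 0, 6], [0.035, 0, 0, 0.0006, 0, 0, 12], [0.035, 0, 0, 0.0009, 0, 0, 18], [0.035, 0, 0, 0.0012, 0, 0, 24], [0.035, 0, 0, 0.0015, 0, 0, 30], [0.035, 0, 0, 0.0018, 0, 0, 36], [0.035, 0, 0, 0.0021, 0, 0, 42], [0.035, 0, 0, 0.0024, 0, 0, 48], [0.035, 0, 0, 0.0025, 0, 0, 54], [0.035, 0, 0, 0.0025, 0, 0, 59], [0.035, 0, 0, 0.0025, 0, 0, 59], [0.035, 0, 0, 0.0025, 0, 0, 59]],
  ],
)

```text
clock: 13.15
ee_pos: [482.6, 156.9, 136.8]
ee_rot: [[-0.704, -0.711, 0.002], [-0.711, 0.704, 0.002], [-0.003, 0.0, -1.0]]
contact_force: [-1.3, 9.0, 8.2]
grip_width: 41.9
gripper_force: 30.0
```

Run:
```python
from bar import *
o=get_obs(); c=calibration('wrist'); im,d=snapshot('wrist'); cv2.imwrite('pics/w6.png',im[...,::-1]); print(o['contact_force'],o['wrist_torque'],o['joints'][5]); print(prof(im,c,152.,[481.2,157.2]))
```

```text
[-1.27244992  8.98328904  8.1694241 ] [1.96083396 0.18633552 0.03039306] -2.1797199627755526
[2, 1, 1, 1, 2, 5, 8, 9, 10, 11, 11, 12, 12, 16, 16, 11, 10, 3]
```

drive_tool(
  rows=[
    [[0.035, 0, 0, 0.001, 0, 0, 0], [0.035, 0, 0, 0.002, 0, 0, 0], [0.035, 0, 0, 0.003, 0, 0, 0], [0.035, 0, 0, 0.004, 0, 0, 0]],
  ],
)

```text
clock: 13.53
ee_pos: [482.4, 156.9, 139.8]
ee_rot: [[-0.704, -0.71, 0.001], [-0.71, 0.704, 0.002], [-0.002, 0.001, -1.0]]
contact_force: [3.2, 10.2, -8.3]
grip_width: 41.6
gripper_force: 30.0
```

drive_tool(
  rows=[
    [[0.035, 0, 0, 0.001, 0, 0, 0], [0.035, 0, 0, 0.002, 0, 0, 0], [0.035, 0, 0, 0.002, 0, 0, 0]],
  ],
)

```text
clock: 13.78
ee_pos: [482.4, 156.9, 142.0]
ee_rot: [[-0.704, -0.71, 0.001], [-0.71, 0.704, 0.002], [-0.002, 0.001, -1.0]]
contact_force: [2.0, 11.3, -3.8]
grip_width: 41.7
gripper_force: 30.0
```

```bash
cat > z.py <<'E'
from bar import *
o=get_obs(); c=calibration('wrist'); im,d=snapshot('wrist'); p=cloud(c,d); g=im.astype(int)
print(o['ee_pos'],o['contact_force'],o['wrist_torque'])
R=np.hypot(p[...,0]-o['ee_pos'][0],p[...,1]-o['ee_pos'][1]); m=(R<10)&(im.max(-1)>110)&(p[...,2]<o['ee_pos'][2]+60); print('cap top z (bright)',m.sum(),np.median(p[m],0)); v,u=np.nonzero(m); print(np.median(u),np.median(v))
E
python3 z.py
```

```text
[482.42941226 156.92783235 141.99686648] [ 2.03689389 11.33478116 -3.79618598] [ 1.97237541e+00 -3.24783732e-01 -8.37369342e-04]
cap top z (bright) 522 [479.44652603 153.96428302 157.13552032]
257.5 241.0
```

The cap top is at z=157, so it rises with the tool. Lifting on.

drive_tool(
  rows=[
    [[0.035, 0, 0, 0.003, 0, 0, 0], [0.035, 0, 0, 0.006, 0, 0, 0], [0.035, 0, 0, 0.01, 0, 0, 0], [0.035, 0, 0, 0.015, 0, 0, 0], [0.035, 0, 0, 0.025, 0, 0, 0], [0.035, 0, 0, 0.04, 0, 0, 0], [0.035, 0, 0, 0.055, 0, 0, 0], [0.035, 0, 0, 0.07, 0, 0, 0], [0.035, 0, 0, 0.08, 0, 0, 0], [0.035, 0, 0, 0.086, 0, 0, 0], [0.035, 0, 0, 0.086, 0, 0, 0], [0.035, 0, 0, 0.086, 0, 0, 0], [0.035, 0, 0, 0.086, 0, 0, 0], [0.035, 0, 0, 0.086, 0, 0, 0]],
  ],
)

```text
clock: 15.0
ee_pos: [481.7, 155.7, 227.3]
ee_rot: [[-0.704, -0.711, -0.001], [-0.711, 0.704, -0.0], [0.001, 0.001, -1.0]]
contact_force: [-0.2, -0.4, -0.1]
grip_width: 42.0
gripper_force: 30.0
```

```bash
python3 z.py
python3 - <<'E'
from h import *
im,d=snapshot('scene'); cv2.imwrite('pics/s7.png',cv2.resize(im[60:260,110:350],None,fx=3,fy=3,interpolation=3)[...,::-1])
print(get_obs()['qd'],get_obs()['clock'])
E
```

```text
[481.70494638 155.66229068 227.33514134] [-0.16963282 -0.36818647 -0.12298643] [-0.00381022  0.04524084  0.05621182]
cap top z (bright) 650 [478.40872051 152.24484528 242.36767739]
257.0 239.0
[-0.00066301 -0.00165322 -0.00279736 -0.00025669  0.00335258 -0.00060302] 15.1
```

View pics/s7.png

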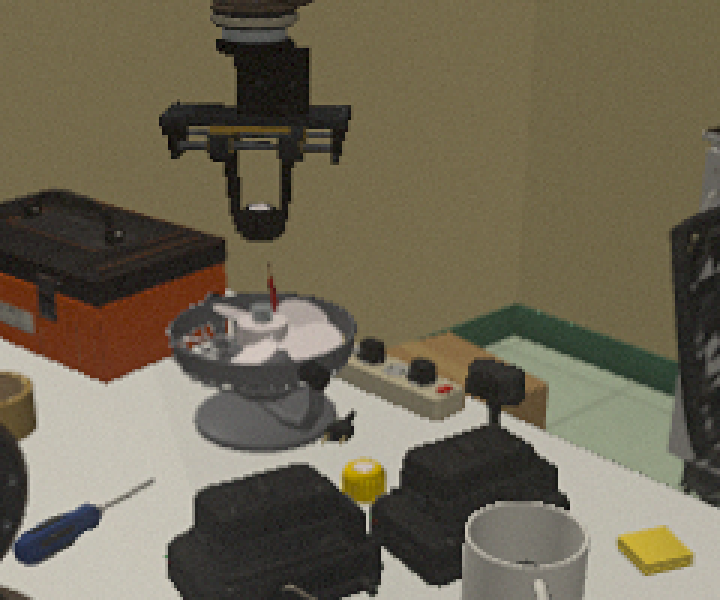

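The cap hangs level between the fingers at (260,220), well above the bare hub boss at (263,313). The mug is upright with the knob inside. Handing in.

```bash
python3 -c "
from rig import *
print(job_done())"
```

```text
the job is handed in; nothing more can be done
None
```

The knob is standing in the mug, and the spinner cap came off counter-clockwise (right-hand thread); I handed the job in at about 15 s with the cap held still and level about 94 mm above the hub, but no verdict was returned.

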